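Hold the spring clip open over the price card

ROBOT

A 6-joint arm with a two-finger parallel gripper is mounted at the origin on the work surface. World frame = base frame: x ahead of the robot, y to its left, z up, the work surface at z = 0. Lengths are in mm, angles in rad, forces in N, time in s.
With the tool pointing down it reaches from about 300 to 1000 mm from the base axis. Payload 5.1 kg.
Tool frame: the origin (TCP) lies midway between the tips of the shut fingers; the grasp point (between the pads) lies 19 mm behind it; x points along the fingers, y is the direction in which the jaws open and shut, and the axes are right-handed (so a half turn about x gives the same grasp; the last joint's range is limited). The gripper opens to 95 mm and grips with 3 to 60 N. Pads are 20 mm wide; open, the fingers measure 119 mm over their backs; the gripper's body (75 mm by 180 mm) begins 59 mm behind the grasp point.
Start: joints at [1.224, 0.124, 1.65, -0, 1.367, -0.083], TCP at [169.51, 627.496, 214.656] pointing down, gripper open.
Joint ranges: [-2.61, 2.61], [-1.02, 2.33], [0.03, 2.71], [-1.35, 4.49], [0.32, 2.68], [-2.91, 2.91]. Speed limits (rad/s): [2.57, 2.57, 3.14, 3.14, 3.14, 3.14].

INTERFACE

Orientations are given as a unit quaternion [w, x, y, z].
In Python, from cell import bot, imaging, spotter gives the robot as it stands.
- The arm moves only by the tool step_arm, never from a script. Its argument "motion" is a list of rows, each a list of 3 entries, a list of its own where there are three numbers: the closure in counts, from 0 (fully open) to 255 (shut), then the shift along the tool's x, y, z in mm, then the turn, a rotation vector about the tool's x, y, z in rad. In form: [[hand, [dx, dy, dz], [wx, wy, wz]], ...]. A call has 1 to 12 rows; each row is the pose to reach, as a shift and turn from the pose commanded when the call began, along the tool's axes at that moment; what a row does not reach only later rows make up. A row lasts 1/10 s, in which the tool goes at most 50 mm and 8.59 degrees, less where a joint would pass 70% of its speed; a pose out of reach is approached as far as the arm can. A call with a gripper value outside its range is refused whole. The fingers move at their own pace and stop on an object; "force" is the grip in N (left out, the last holds). Time passes only in rows, so rows that repeat a pose let the fingers close. It gives the time, the measured TCP pose, the force and the opening at its end, in the units of the state.
- bot.state(): the state, without advancing time (a new reading comes with each control period).
- imaging.read_camera(name): name is "scene" or "top" or "wrist"; returns a dict with "pixels" (384x512x3 uint8, red, green, blue), "intrinsics" (3x3 intrinsics, pixels), "R" (3x3) and "t" (3): a world point X has camera coordinates R X + t. Camera axes: x right, y down, z forward; pixel columns grow to the right and rows downward; lengths in mm; the calibration is good to about 2 mm. A picture is of the moment at which its call begins. There is no depth.
- bot.job_done(): hands the job in, once; it reports no verdict.
Trained networks look in a picture, given as the dict that the camera call returned (one of the last four; its "shot" number tells which), for a name from the list of things; names that differ only in an ending like _2 or _b are one class to them, and where a whole thing is asked for, a point or a joint stands for the part that bears it (a point fixed in the world has none). Each returns a list of dicts, best first, with "conf" (0 to 1); they miss things now and then, are a little off and sometimes report something else, mostly with a low value. They report only what shows in the picture. A call takes as long as a camera call. They do not tell look-alikes from the thing itself.
- spotter.spot_in(picture, query): "extent" ([left, top, right, bottom] in pixels, round what is visible of it).
- spotter.silhouettes(picture, query): "region" (384x512 bool, what is visible of it) and "extent" ([left, top, right, bottom] in pixels, round what is visible of it).
- spotter.mark_of(picture, query): "point" ([row, column] in pixels: a listed point, or the origin of a listed thing).
The state is a dict: "clock": time; "joints": joint angles; "joint_velocities": joint speeds; "effort": joint torques, N m; "tcp_pos": TCP position; "tool_rot": TCP orientation; "contact_force": force on the tool from outside, world axes, zero at the start; "ft_torque": the same for the moment, N m; "width": finger opening in mm.
Only numpy, scipy, OpenCV 4.12 (cv2) and the standard library are available. Lean on these libraries where they do the work, as an engineer would, in place of code of your own. Each camera call takes 0.05 s, during which the arm holds its last target. There are 200 camera calls.

TASK

I want to slip today's bills in beside the wide card on the counter. Pick up the big spring clip by its two finger levers, squeeze it wide open, and hold it gaping over the middle of the wide card's top edge, one jaw each side with the edge well between them, the clip not touching the card. Do not shift the card stands or the other things on the counter, and finish while still holding the clip open there: do not let go.

Things in the scene. Friction and masses are not known exactly. Their poses are not given: they have to be found in the camera images.
- clip: Big steel spring clip, rubber lips (85 g), standing on its shut jaws: 56 mm along its x (over the levers), 46 along y, 76 tall. Origin: centre of underside. Two legs, on the +x and -x sides, pivot about a barrel along y (radius 5 mm, 36 mm up) and do not cross: pressing the levers together along x spreads the jaws. This body is the +x leg; as the clip opens it leans by half the angle
- clip_grip (a point): Midway between the two finger levers while shut, 70 mm above the clip's underside (6 mm below the levers' tops). The levers are plates 34 mm wide along the clip's y that splay apart upward from the pivot; over their outsides at the top they are 56 mm apart when shut; fully squeezed they stand parallel and flat, 22 mm over the outsides. Same axes as the clip; squeeze along x
- clip_lever (a joint): Opening angle between the two legs: 0 shut, 0.8 rad fully open (a hard stop; the lips are then 28 mm apart). Near the top of each lever it takes about 3 N to start the spring and 9 to 12 N to open it fully; it shuts when let go
- clip_jaw_a (a point): Lower inner edge of the rubber lip of the clip's +x leg, at mid-width, 1 mm above its underside. Lips are 11 mm thick, 10 mm high. Fully open, this point lies 14 mm out from the clip's mid-plane, 32 mm below the barrel's axis and 79 mm below the levers' tops (squeezed at clip_grip's height, about 72 mm below the grasp)
- clip_jaw_b (a point): The same point on the -x leg's lip
- wide_card: Stand with the wide card: dark steel block 70 x 110 x 25 mm (x, y, z) with an upright stiff brown card 170 mm wide (along y) and 4 mm thick (along x), its top edge 110 mm above the counter. 0.9 kg, loose. Origin: centre of the block's underside
- card_edge (a point): Middle of the wide card's top edge; x across the card's thickness, y along the edge, z up
- tall_card: Stand with the other card, to be left alone: same block, card 80 mm wide and 4 mm thick, its top edge 150 mm above the counter. Origin: centre of the block's underside
- jar: Closed glass jar, 84 mm across, 110 mm tall, to be left alone. Origin: centre of its underside
- pen_cup: Grey pen cup, 72 mm across, pens reaching 150 mm up, to be left alone. Origin: centre of its underside
- notebooks: Pile of notebooks 110 x 150 mm, 34 mm high, to be left alone. Origin: centre of its underside
There are look-alikes about, which are no part of the job. There is more than one size of the clip; the job needs the largest.

How it is judged:
By the outcome, as a careful person would: the job done as asked, in the order asked, and still so for the second after the job is handed in, while the arm keeps its last pose, push and grip.
It also fails if it takes over 42 s, if anything falls off the work surface, if the arm or the gripper's body presses on something with over 40 N, if the wrist force passes 120 N, or if a joint passes its speed limit or range.

## Working session

There is one attempt and no reset: what is moved stays moved. The work goes in short steps, Python scripts to look and compute and a tool call to move; the robot and the scene stay as the last step left them, time stands still between calls to the robot, and variables do not carry over. Pictures are saved under pics/ and viewed, about 8 in all and at most 12, crops included, and the job is handed in when it is done.

Besides the shell and the picture viewer there is one more tool, called as name([rows], argument=value, ...), one row to a line, values as JSON. step_arm: Moves the arm, as the interface text tells. Its arguments: {"type":"object","properties":{"motion":{"type":"array"},"force":{"type":"number"}},"required":["motion"]}

```bash
mkdir -p pics; ls; cat > h.py <<'E'
import numpy as np, cv2
from cell import bot, imaging, spotter
def tri(obs):
    # obs: list of (pic,[row,col])
    A=[];b=[]
    for p,(r,c) in obs:
        P=np.asarray(p["intrinsics"])@np.c_[np.asarray(p["R"]),np.asarray(p["t"])]
        for q,k in((c,0),(r,1)):
            v=q*P[2]-P[k]; v=v/np.linalg.norm(v[:3]); A.append(v[:3]);b.append(-v[3])
    return np.linalg.lstsq(np.array(A),np.array(b),rcond=None)[0]
def onz(p,rc,z):
    K,R,t=[np.asarray(p[k]) for k in("intrinsics","R","t")]
    d=R.T@np.linalg.solve(K,[rc[1],rc[0],1]); c=-R.T@t
    return c+d*(z-c[2])/d[2]
def proj(p,X):
    K,R,t=[np.asarray(p[k]) for k in("intrinsics","R","t")]
    x=K@(R@np.asarray(X,float)+t); return x[:2]/x[2]
def save(p,n): cv2.imwrite("pics/"+n,cv2.cvtColor(p["pixels"],cv2.COLOR_RGB2BGR))
E
python3 - <<'E'
from h import *
for n in("scene","top"):
    p=imaging.read_camera(n)
    save(p,n+"0.png")
    print(n,"cam",(-np.asarray(p["R"]).T@np.asarray(p["t"])).round())
    for q,z in(("clip",0),("clip_grip",70),("wide_card",0),("card_edge",110),("tall_card",0),("jar",0),("pen_cup",0),("notebooks",0)):
        for d in spotter.mark_of(p,q): print(q,round(d["conf"],2),np.round(d["point"],1),onz(p,d["point"],z).round())
    for d in spotter.spot_in(p,"clip"): print("box",round(d["conf"],2),np.round(d["extent"]))
print(bot.state())
E
```

```text
pics
scene cam [1356.   17.  628.]
clip 0.7 [221.5 352.1] [473. 264.   0.]
clip 0.69 [233.1 396.2] [522. 355.   0.]
clip 0.58 [223.1 314.9] [476. 176.   0.]
clip_grip 0.73 [215.9 398. ] [554. 338.  70.]
clip_grip 0.63 [206.5 316. ] [511. 169.  70.]
clip_grip 0.61 [196.7 357.5] [474. 269.  70.]
wide_card 0.59 [249.1 245.1] [568.  11.   0.]
card_edge 0.95 [204.  243.2] [557.   9. 110.]
tall_card 0.94 [222.1 142.3] [ 457. -232.    0.]
jar 0.89 [295.4 122.8] [ 701. -225.    0.]
pen_cup 0.64 [283.9 347.3] [684. 211.   0.]
notebooks 0.79 [205.  231.7] [391. -21.   0.]
notebooks 0.59 [250.1 243.7] [571.   8.   0.]
box 0.93 [345. 189. 364. 227.]
box 0.84 [389. 214. 408. 237.]
box 0.75 [305. 200. 324. 224.]
top cam [ 346.   56. 1206.]
clip 0.6 [222.2 177.7] [480. 264.   0.]
clip 0.51 [223.5 212.6] [476. 167.   0.]
clip 0.46 [204.4 147.4] [531. 350.   0.]
clip 0.41 [223.2 178.8] [477. 261.   0.]
clip_grip 0.67 [216.3 172.3] [488. 267.  70.]
clip_grip 0.61 [205.9 144.8] [516. 340.  70.]
clip_grip 0.54 [221.9 210.2] [472. 167.  70.]
wide_card 0.79 [190.9 269.2] [567.   8.   0.]
card_edge 0.84 [1
[... 277 characters left out ...]
0.42 [137. 201. 151. 217.]
{'clock': 1.0, 'joints': array([ 1.22439677e+00,  1.23772384e-01,  1.65032426e+00, -4.52452221e-06,
        1.36752704e+00, -8.26165316e-02]), 'joint_velocities': array([ 0.00095949,  0.00071746, -0.00044811,  0.00061534, -0.00075343,
       -0.00040757]), 'effort': array([ 9.55195082e-05, -4.17572522e+01, -3.60251749e+01,  7.74224522e-02,
        4.24589741e-02, -9.33672872e-07]), 'tcp_pos': array([169.50671161, 627.47716084, 214.65974338]), 'tool_rot': array([ 0.70096474,  0.09297986,  0.70096635, -0.09300196]), 'contact_force': array([ 0.04931856, -0.48851543, -0.23557715]), 'ft_torque': array([ 0.01098629,  0.00643481, -0.07185074]), 'width': 95.31572639399961}
```

```bash
python3 -c "
import cv2,numpy as np
" ; ls pics
```

```text
scene0.png
top0.png
```

View pics/scene0.png

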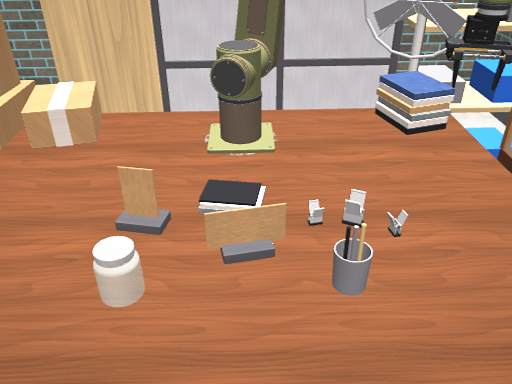

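View pics/top0.png

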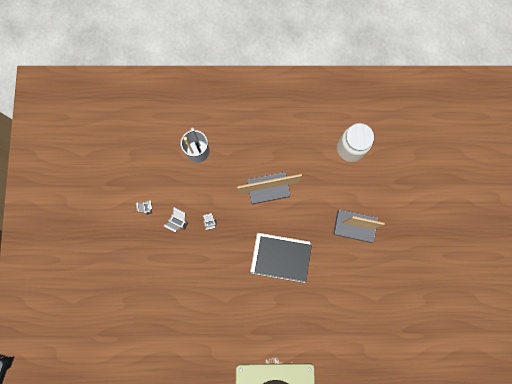

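The scene view shows three clips at about (315,212), (355,208) and (397,223); the middle one is clearly the biggest. The wide card's top edge centre is at about (245,212) in scene and (270,182) in top. Next I'll work out a move that puts the wrist camera over the big clip.

```bash
cat >> h.py <<'E'
from scipy.spatial.transform import Rotation as Ro
def rot(q): return Ro.from_quat([q[1],q[2],q[3],q[0]])
def down(th):
    y=np.array([np.cos(th),np.sin(th),0]); x=np.array([0,0,-1.]); return Ro.from_matrix(np.c_[x,y,np.cross(x,y)])
def delta(pos,th,s=None):
    s=s or bot.state(); R=rot(s["tool_rot"])
    best=min((th,th+np.pi),key=lambda a:(R.inv()*down(a)).magnitude())
    w=(R.inv()*down(best)).as_rotvec()
    return R.inv().apply(np.asarray(pos)-s["tcp_pos"]).round(1), w.round(3), round(np.degrees(best),1)
E
python3 - <<'E'
from h import *
s=bot.state(); R=rot(s["tool_rot"]); print(R.as_matrix().round(2))
p=imaging.read_camera("wrist"); c=-np.asarray(p["R"]).T@np.asarray(p["t"])
print("cam in tool",R.inv().apply(c-s["tcp_pos"]).round(1),"view dir",R.inv().apply(np.asarray(p["R"])[2]).round(2),p["intrinsics"][0])
print(delta([420,280,250],np.radians(-20)))
a=imaging.read_camera("scene");b=imaging.read_camera("top")
for q in("card_edge","clip_grip","clip"):
    for i in spotter.mark_of(a,q):
        for j in spotter.mark_of(b,q):
            X=tri([(a,i["point"]),(b,j["point"])]); e=np.linalg.norm(proj(a,X)-np.array(i["point"])[::-1])
            if e<3: print(q,X.round(1),e.round(1))
E
```

```text
[[-0.    0.26  0.97]
 [-0.    0.97 -0.26]
 [-1.   -0.    0.  ]]
cam in tool [-170.    -0.2  -69.1] view dir [0.97 0.   0.25] [278.10629517   0.         253.94374942]
(array([ -35.3, -270.2,  332.4]), array([-1.486,  0.   ,  0.   ]), np.float64(160.0))
card_edge [566.    9.7 110.6] 0.0
clip_grip [513.3 349.5  40.8] 1.1
clip_grip [484.5 262.2  68.8] 1.1
clip_grip [476.9 175.6  52.1] 0.8
clip [ 4.830e+02  2.632e+02 -2.000e-01] 2.4
clip [ 5.180e+02  3.498e+02 -5.000e-01] 0.5
clip [485.4 175.    4.4] 0.9
```

step_arm([
  [0,[-15,-29,40],[-0.12,0,0]],
  [0,[-15,-65,90],[-0.26,0,0]],
  [0,[-15,-95,130],[-0.4,0,0]],
  [0,[-15,-126,172],[-0.54,0,0]],
  [0,[-15,-155,212],[-0.68,0,0]],
  [0,[-15,-185,253],[-0.82,0,0]],
  [0,[-15,-214,293],[-0.96,0,0]],
  [0,[-15,-243,333],[-1.1,0,0]],
  [0,[-15,-270,370],[-1.24,0,0]],
  [0,[-15,-290,397],[-1.38,0,0]],
  [0,[-15,-290,397],[-1.486,0,0]],
  [0,[-15,-290,397],[-1.486,0,0]],
], force=20)

```text
clock: 2.85
tcp_pos: [478.6, 241.9, 229.8]
tool_rot: [0.58, -0.405, 0.58, 0.404]
contact_force: [-0.7, 0.4, 0.3]
width: 95.3
```

```bash
python3 - <<'E'
from h import *
s=bot.state(); print(s["clock"],s["tcp_pos"].round(1),s["joints"].round(2),s["joint_velocities"].round(2),rot(s["tool_rot"]).as_matrix().round(3)[:2,1])
p=imaging.read_camera("wrist"); save(p,"w1.png")
for q,z in(("clip",0),("clip_grip",70)):
    for d in spotter.mark_of(p,q): print(q,round(d["conf"],2),np.round(d["point"],1),onz(p,d["point"],z).round(1))
E
```

```text
2.85 [478.6 241.9 229.8] [ 0.37 -0.14  1.89 -0.    1.39 -2.42] [ 0.06 -0.01  0.01  0.03  0.01  0.13] [-0.939  0.345]
clip 0.8 [239.4 252. ] [520.9 345.8   0. ]
clip 0.58 [121.  239.4] [475.3 172.2   0. ]
clip_grip 0.94 [193.  258.7] [480.2 261.2  70. ]
clip_grip 0.73 [126.  237.3] [476.  177.3  70. ]
clip_grip 0.5 [257.3 251.1] [519.2 339.4  70. ]
```

View pics/w1.png

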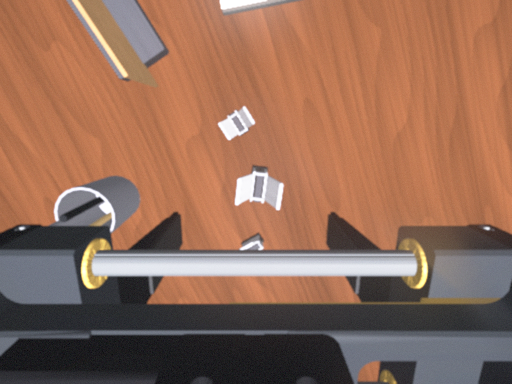

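The wrist view shows the big clip with its levers at about (243,190) and (275,194), splaying along the jaw direction, so the yaw guess is nearly right. The last joint would run out of range at the card with this grasp, so I'll turn it half round. That also gives a second view.

step_arm([
  [0,[0,5,35],[0.08,0,0]],
  [0,[0,5,35],[0.22,0,0]],
  [0,[0,5,35],[0.36,0,0]],
  [0,[0,5,35],[0.5,0,0]],
  [0,[0,5,35],[0.64,0,0]],
  [0,[0,5,35],[0.78,0,0]],
  [0,[0,5,35],[0.92,0,0]],
  [0,[0,5,35],[1.06,0,0]],
  [0,[0,5,35],[1.2,0,0]],
  [0,[0,5,35],[1.34,0,0]],
  [0,[0,5,35],[1.48,0,0]],
  [0,[0,5,35],[1.6,0,0]],
])

```text
clock: 4.2
tcp_pos: [483.3, 280.1, 229.7]
tool_rot: [0.694, 0.134, 0.694, -0.134]
contact_force: [-0.2, 0.2, -0.4]
width: 94.9
```

step_arm([
  [0,[0,0,0],[0.14,0,0]],
  [0,[0,0,0],[0.28,0,0]],
  [0,[0,0,0],[0.42,0,0]],
  [0,[0,0,0],[0.56,0,0]],
  [0,[0,0,0],[0.7,0,0]],
  [0,[0,0,0],[0.84,0,0]],
  [0,[0,0,0],[0.98,0,0]],
  [0,[0,0,0],[1.12,0,0]],
  [0,[0,0,0],[1.26,0,0]],
  [0,[0,0,0],[1.4,0,0]],
  [0,[0,0,0],[1.54,0,0]],
  [0,[0,0,0],[1.54,0,0]],
])

```text
clock: 5.4
tcp_pos: [483.5, 279.9, 229.7]
tool_rot: [0.406, 0.579, 0.407, -0.578]
contact_force: [-0.4, 0.1, -0.2]
width: 94.9
```

```bash
python3 - <<'E'
from h import *
s=bot.state(); print(s["clock"],s["tcp_pos"].round(1),s["joints"].round(2),rot(s["tool_rot"]).as_matrix().round(3)[:2,1])
p=imaging.read_camera("wrist"); save(p,"w2.png")
for q,z in(("clip",0),("clip_grip",70)):
    for d in spotter.mark_of(p,q): print(q,round(d["conf"],2),np.round(d["point"],1),onz(p,d["point"],z).round(1))
c=p["pixels"]
im=cv2.cvtColor(c,cv2.COLOR_RGB2BGR)
for d in spotter.silhouettes(p,"clip"):
    l,t,r,b=map(int,d["extent"]); print(d["conf"],l,t,r,b)
    if abs(l-256)<60 and (r-l)>35 :
        cv2.imwrite("pics/w2c.png",cv2.resize(im[t-12:b+12,l-12:r+12],None,fx=8,fy=8,interpolation=cv2.INTER_CUBIC)); print("crop origin",l-12,t-12)
        break
E
```

```text
5.4 [483.5 279.9 229.7] [ 0.43 -0.09  1.84  0.    1.39  0.77] [ 0.941 -0.339]
clip 0.93 [181.3 253.2] [476.3 261.9   0. ]
clip 0.9 [235.7 274.1] [477.4 169.9   0. ]
clip 0.56 [114.6 263.5] [521.9 346.2   0. ]
clip_grip 0.96 [194.2 259.8] [483.8 258.5  70. ]
clip_grip 0.82 [246.8 275. ] [478.8 185.5  70. ]
clip_grip 0.62 [114.4 261.4] [517.2 347.   70. ]
0.94 248 95 276 131
0.88 262 226 292 250
0.74 329 278 360 303
0.61 231 165 280 212
crop origin 219 153
```

View pics/w2c.png

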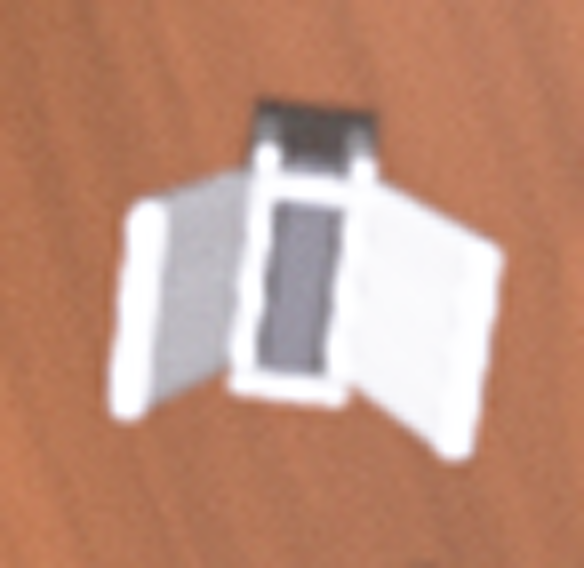

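```bash
python3 - <<'E'
from h import *
p=imaging.read_camera("wrist")
L=[onz(p,(153+y/8,219+x/8),76)[:2] for x,y in((130,202),(112,412),(502,250),(467,458))]
lu,ll,ru,rl=L
print(np.round(L,1)); c=sum(L)/4; x=(ru+rl-lu-ll)/2; y=(lu+ru-ll-rl)/2
th=np.arctan2(x[1],x[0]); print("c",c.round(1),"w",np.linalg.norm(x).round(1),"d",np.linalg.norm(y).round(1),"yawx",np.degrees(th).round(1),"yawy-90",(np.degrees(np.arctan2(y[1],y[0]))-90).round(1))
s=bot.state(); print(np.degrees(np.arctan2(*rot(s["tool_rot"]).as_matrix()[[1,0],1])))
G=tri([(p,(153+y/8,219+x/8)) for x,y in()] or [(p,(194.2,259.8))]+[]) if 0 else None
print(delta([*c,120],th), delta([*c,51],th))
E
```

```text
[[464.  287.7]
 [449.8 258.1]
 [513.6 262. ]
 [498.3 232.8]]
c [481.4 260.1] w 55.3 d 32.9 yawx -27.4 yawy-90 -26.6
-19.767543505695027
(array([109.7,   3.9,  18.7]), array([ 0.133, -0.   ,  0.   ]), np.float64(-27.4)) (array([178.7,   3.9,  18.7]), array([ 0.133, -0.   ,  0.   ]), np.float64(-27.4))
```

The crop shows both lever tops, at crop pixels (130,202)–(112,412) and (502,250)–(467,458). Fitted at z=76 they measure 55 x 33 mm against the 56 x 34 expected, so this is the big clip, at (481.4, 260.1) with yaw about -27°. I'll descend over the levers.

step_arm([
  [0,[20,4,10],[0.07,0,0]],
  [0,[60,4,18.7],[0.13,0,0]],
  [0,[95,4,18.7],[0.13,0,0]],
  [0,[115,4,18.7],[0.13,0,0]],
  [0,[130,4,18.7],[0.13,0,0]],
  [0,[145,4,18.7],[0.13,0,0]],
  [0,[160,4,18.7],[0.13,0,0]],
  [0,[170,4,18.7],[0.13,0,0]],
  [0,[175,4,18.7],[0.13,0,0]],
  [0,[178,4,18.7],[0.13,0,0]],
  [0,[178,4,18.7],[0.13,0,0]],
  [0,[178,4,18.7],[0.13,0,0]],
])

```text
clock: 6.85
tcp_pos: [482.3, 259.9, 52.3]
tool_rot: [0.368, 0.604, 0.368, -0.604]
contact_force: [0.3, 0.0, 0.5]
width: 95.1
```

```bash
python3 - <<'E'
from h import *
s=bot.state(); print(s["clock"],s["tcp_pos"].round(1),s["contact_force"].round(1),s["width"])
p=imaging.read_camera("wrist"); save(p,"w3.png")
for d in spotter.mark_of(p,"clip_grip"): print(round(d["conf"],2),np.round(d["point"],1),onz(p,d["point"],70).round(1))
E
```

```text
6.85 [482.3 259.9  52.3] [0.3 0.  0.5] 95.09870063037805
0.55 [238.9 253.8] [483.  260.4  70. ]
```

View pics/w3.png

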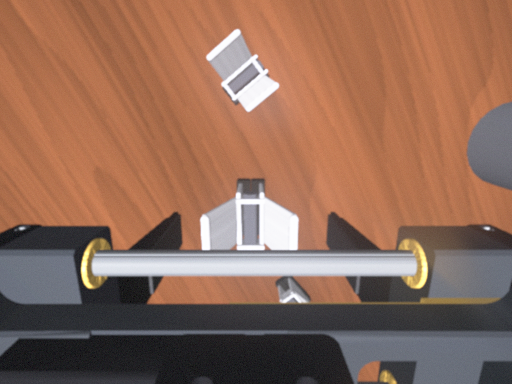

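The levers are centred between the fingers to about 1–2 mm: lever edges at columns 202 and 298, fingers at 180 and 328. Now I'll squeeze.

step_arm([
  [60,[0,-1.3,0],[0,0,0]],
  [100,[0,-1.3,0],[0,0,0]],
  [115,[0,-1.3,0],[0,0,0]],
  [130,[0,-1.3,0],[0,0,0]],
  [145,[0,-1.3,0],[0,0,0]],
  [160,[0,-1.3,0],[0,0,0]],
  [175,[0,-1.3,0],[0,0,0]],
  [190,[0,-1.3,0],[0,0,0]],
  [205,[0,-1.3,0],[0,0,0]],
  [220,[0,-1.3,0],[0,0,0]],
  [240,[0,-1.3,0],[0,0,0]],
  [255,[0,-1.3,0],[0,0,0]],
], force=25)

```text
clock: 8.15
tcp_pos: [481.9, 261.6, 55.3]
tool_rot: [0.367, 0.605, 0.368, -0.603]
contact_force: [-6.4, -0.6, 15.1]
width: 25.7
```

step_arm([
  [255,[0,0,0],[0,0,0]],
  [255,[0,0,0],[0,0,0]],
  [255,[0,0,0],[0,0,0]],
  [255,[0,0,0],[0,0,0]],
])

```text
clock: 8.55
tcp_pos: [481.9, 261.6, 55.3]
tool_rot: [0.367, 0.605, 0.368, -0.603]
contact_force: [-5.7, -0.6, 16.4]
width: 25.7
```

step_arm([
  [255,[-3,0,0],[0,0,0]],
  [255,[-6,0,0],[0,0,0]],
  [255,[-10,0,0],[0,0,0]],
  [255,[-15,0,0],[0,0,0]],
  [255,[-20,0,0],[0,0,0]],
  [255,[-25,0,0],[0,0,0]],
  [255,[-25,0,0],[0,0,0]],
], force=30)

```text
clock: 9.25
tcp_pos: [481.3, 260.5, 77.7]
tool_rot: [0.368, 0.605, 0.368, -0.603]
contact_force: [0.1, 0.2, -0.6]
width: 21.6
```

```bash
python3 - <<'E'
from h import *
s=bot.state(); print(s["clock"],s["tcp_pos"].round(1),s["contact_force"].round(1),s["width"])
ims=[]
for n in("wrist","scene"):
    p=imaging.read_camera(n); im=cv2.cvtColor(p["pixels"],cv2.COLOR_RGB2BGR)
    for q in("clip_grip","clip_jaw_a"):
        for d in spotter.mark_of(p,q): print(n,q,round(d["conf"],2),np.round(d["point"],1))
    c,r=proj(p,[482,261,60 if n=="scene" else 60]).astype(int); h=50 if n=="wrist" else 40
    ims.append(cv2.resize(im[max(r-h,0):r+h,c-h:c+h],(390,390),interpolation=cv2.INTER_CUBIC))
cv2.imwrite("pics/w4.png",np.hstack(ims))
E
```

```text
9.25 [481.3 260.5  77.7] [ 0.1  0.2 -0.6] 21.568139735204483
wrist clip_grip 0.94 [235.5 236.1]
wrist clip_grip 0.84 [ 79.2 246.8]
wrist clip_jaw_a 0.92 [ 84.6 249.3]
wrist clip_jaw_a 0.69 [205.6 268.5]
wrist clip_jaw_a 0.68 [204.5 237.6]
wrist clip_jaw_a 0.57 [ 89.3 246.3]
scene clip_grip 0.93 [192.3 356.9]
scene clip_grip 0.79 [214. 400.]
scene clip_grip 0.54 [205.7 317.4]
scene clip_jaw_a 0.73 [226.1 316.4]
scene clip_jaw_a 0.69 [231.8 392.6]
scene clip_jaw_a 0.67 [231.3 393.7]
scene clip_jaw_a 0.58 [218.9 347.7]
scene clip_jaw_a 0.5 [212.4 358.4]
```

View pics/w4.png

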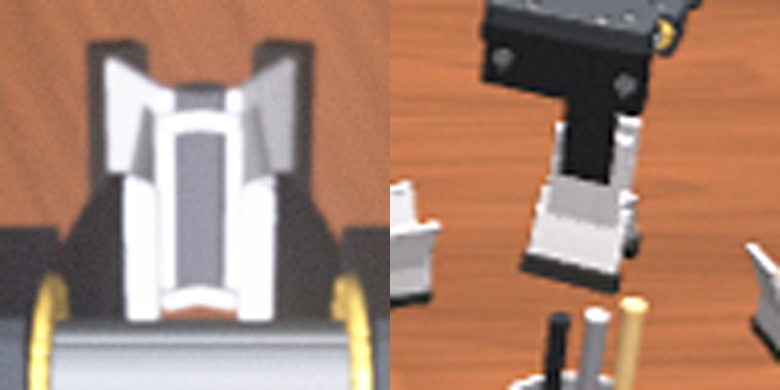

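The clip is fully open (opening 21.6 mm), off the counter and hanging level, with its jaws spread. Next I'll carry it up beside the wide card, off to one side, so the wrist camera sees the whole top edge.

step_arm([
  [255,[-15,0,0],[0,0,0]],
  [255,[-40,0,0],[0,0,0]],
  [255,[-65,10,15],[-0.07,0,0]],
  [255,[-90,22,37],[-0.15,0,0]],
  [255,[-110,35,60],[-0.23,0,0]],
  [255,[-117,48,83],[-0.31,0,0]],
  [255,[-117,62,106],[-0.4,0,0]],
  [255,[-117,76,129],[-0.49,0,0]],
  [255,[-117,88,149],[-0.58,0,0]],
  [255,[-117,98,165],[-0.65,0,0]],
  [255,[-117,105,175],[-0.68,0,0]],
  [255,[-117,105,175],[-0.68,0,0]],
])

```text
clock: 10.75
tcp_pos: [493.9, 55.4, 194.8]
tool_rot: [0.548, 0.448, 0.547, -0.447]
contact_force: [0.3, 0.2, -1.5]
width: 21.7
```

```bash
python3 - <<'E'
from h import *
s=bot.state(); print(s["clock"],s["tcp_pos"].round(1),s["joints"].round(2),s["joint_velocities"].round(2),s["width"])
p=imaging.read_camera("wrist"); save(p,"w5.png")
for q in("card_edge","clip_jaw_a","clip_grip"):
    for d in spotter.mark_of(p,q): print(q,round(d["conf"],2),np.round(d["point"],1),onz(p,d["point"],110).round(1))
E
```

```text
10.75 [493.9  55.4 194.8] [ 0.   -0.21  2.01 -0.    1.34 -0.2 ] [ 0.03  0.    0.    0.02 -0.    0.04] 21.67208099442385
card_edge 0.55 [205.  267.6] [509.4  47.6 110. ]
clip_jaw_a 0.85 [ 73.9 260. ] [478.4 160.9 110. ]
clip_jaw_a 0.74 [ 76.9 259.7] [478.6 158.5 110. ]
clip_jaw_a 0.67 [203.1 238.1] [481.4  43.8 110. ]
clip_jaw_a 0.57 [205.  268.4] [510.2  47.7 110. ]
clip_grip 0.81 [232.6 234.8] [483.8  13.4 110. ]
clip_grip 0.58 [ 70.9 260.5] [478.3 163.3 110. ]
clip_grip 0.29 [209.1 163.7] [412.3  23.7 110. ]
```

View pics/w5.png

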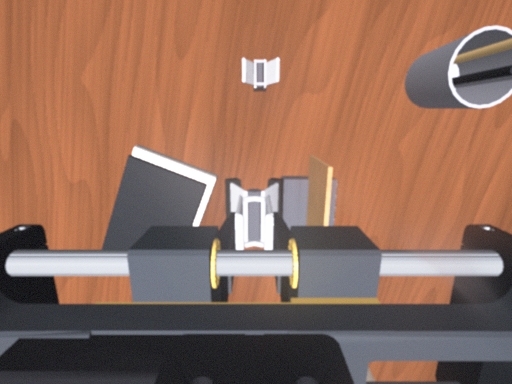

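This wrist view looks towards +y. The far half of the wide card's top edge is the bright stripe from (330,168) to (326,225). I'll shift along the card so that both ends show.

step_arm([
  [255,[0,0,15],[0,0,0]],
  [255,[0,0,40],[0,0,0]],
  [255,[0,0,70],[0,0,0]],
  [255,[0,0,95],[0,0,0]],
  [255,[0,0,110],[0,0,0]],
  [255,[0,0,115],[0,0,0]],
  [255,[0,0,115],[0,0,0]],
])

```text
clock: 11.65
tcp_pos: [516.8, -56.3, 193.5]
tool_rot: [0.548, 0.447, 0.548, -0.447]
contact_force: [-0.3, 0.8, 0.4]
width: 21.6
```

```bash
python3 - <<'E'
from h import *
s=bot.state(); print(s["clock"],s["tcp_pos"].round(1),s["width"])
p=imaging.read_camera("wrist"); save(p,"w6.png")
im=cv2.cvtColor(p["pixels"],cv2.COLOR_RGB2BGR)
cv2.imwrite("pics/w6c.png",cv2.resize(im[0:240,200:380],None,fx=2.5,fy=2.5,interpolation=cv2.INTER_CUBIC))
for q in("card_edge","clip_jaw_a"):
    for d in spotter.mark_of(p,q): print(q,round(d["conf"],2),np.round(d["point"],1),onz(p,d["point"],110).round(1))
for d in spotter.silhouettes(p,"wide_card"): print(d["conf"],d["extent"])
E
```

```text
11.65 [516.8 -56.3 193.5] 21.61323933250392
clip_jaw_a 0.87 [204.8 271.7] [535.8 -62.8 110. ]
clip_jaw_a 0.56 [205.9 238.7] [505.2 -70.1 110. ]
0.64 [282.0, 32.1, 344.7, 222.5]
0.34 [228.4, 177.3, 283.2, 248.0]
```

View pics/w6c.png

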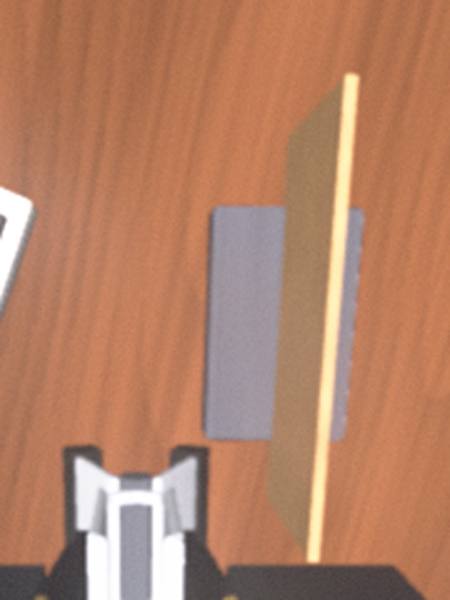

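The crop shows the top edge as a bright stripe from (351,74) to (314,560), and the block's top corners. I'll convert those to world positions.

```bash
python3 - <<'E'
from h import *
p=imaging.read_camera("wrist"); s=bot.state()
im=p["pixels"].astype(int)
g=lambda x,y,z: onz(p,(y/2.5,200+x/2.5),z)
hsv=cv2.cvtColor(p["pixels"],cv2.COLOR_RGB2HSV)
pts=[]
for r in range(30,224,4):
    row=im[r,310:350]; m=(row[:,0]>215)&(row[:,1]>160)
    if m.any(): pts.append((r,310+np.flatnonzero(m).mean(),m.sum()))
pts=np.array(pts); print(pts[[0,-1]].round(1),len(pts))
a,b=np.polyfit(pts[:,0],pts[:,1],1)
W=np.array([onz(p,(r,a*r+b),110) for r in(30,224)]); d=W[0]-W[1]
print("normal yaw",np.degrees(np.arctan2(-d[0],d[1])).round(2))
e=[onz(p,(r,a*r+b),110) for r in(73/2.5,562/2.5)]
print("ends",np.round(e,1),"len",np.linalg.norm(e[0]-e[1]).round(1)); u=d/np.linalg.norm(d)
print("mid from +y end",(e[0]-85*u).round(1))
B=[g(212,207,25),g(363,209,25),g(205,439,25),g(345,439,25)]
print("block",np.round(B,1).tolist(),sum(B)/4)
th=np.arctan2(-d[0],d[1]); print("tool yaw",np.degrees(np.arctan2(*rot(s["tool_rot"]).as_matrix()[[1,0],1])))
# jaws: clip geometry in tool frame
top=imaging.read_camera("top");sc=imaging.read_camera("scene")
o=[(q["point"]) for q in spotter.mark_of(sc,"card_edge")[:1]];t=[(q["point"]) for q in spotter.mark_of(top,"card_edge")[:1]]
if o and t: print("tri edge",tri([(sc,o[0]),(top,t[0])]))
for X in(e[0]-85*u,): print("reproj scene",proj(sc,X).round(1),o,"top",proj(top,X).round(1),t)
R=rot(s["tool_rot"]); 
for q in spotter.mark_of(p,"clip_jaw_a")[:2]:
    for dz in(50,54,58): print("jaw",dz,R.inv().apply(onz(p,q["point"],s["tcp_pos"][2]-dz)-s["tcp_pos"]).round(1))
for dz in(52,54): print("expect jaw",[proj(p,s["tcp_pos"]+R.apply([dz,k,0])).round(1) for k in(-14,14)])
im2=cv2.cvtColor(sc["pixels"],cv2.COLOR_RGB2BGR)
cv2.imwrite("pics/s6.png",cv2.resize(im2[110:270,170:340],None,fx=3.5,fy=3.5,interpolation=cv2.INTER_CUBIC))
m=R.apply([0,0,0]); M=e[0]-85*u
print(delta([M[0],M[1],193.5],th,s))
E
```

```text
[[ 34.  340.5   6. ]
 [222.  325.    5. ]] 48
normal yaw 10.88
ends [[558.2  96.8 110. ]
 [590.5 -71.1 110. ]] len 171.0
mid from +y end [574.3  13.3 110. ]
block [[529.6, 59.0, 25.0], [597.5, 72.1, 25.0], [550.9, -47.0, 25.0], [619.0, -33.0, 25.0]] [574.24560892  12.80927473  25.        ]
tool yaw 11.70134940109256
tri edge [563.34216685  11.45004443 104.28466517]
reproj scene [245.4 208.6] [[208.0, 243.2]] top [268.7 180.5] [[185.1, 268.4]]
jaw 50 [ 50.  -11.4   1.3]
jaw 54 [ 54.  -11.6   2.5]
jaw 58 [ 58.  -11.8   3.8]
jaw 50 [50.  13.6 -1. ]
jaw 54 [54.  13.8  0.2]
jaw 58 [58.  14.   1.4]
expect jaw [array([236.7, 204.5]), array([270.3, 204.5])]
expect jaw [array([236.9, 203.8]), array([270.1, 203.8])]
(array([  0.2,  70.3, -55.5]), array([ 0.014, -0.   , -0.   ]), np.float64(10.9))
```

View pics/s6.png

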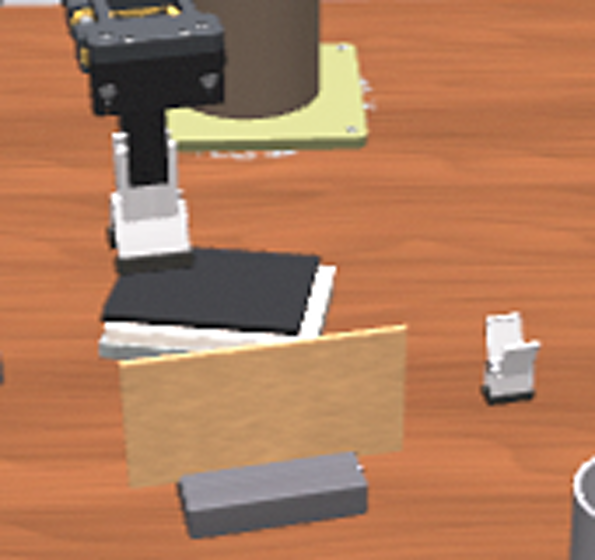

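```bash
python3 - <<'E'
from h import *
sc=imaging.read_camera("scene"); s=bot.state(); R=rot(s["tool_rot"])
for h in(50,53,56,59): print(h,proj(sc,s["tcp_pos"]+R.apply([h-3,24,1])).round(1),"lever top",proj(sc,s["tcp_pos"]+R.apply([h-79,11,1])).round(1))
M=np.array([574.3,13.3])
print(delta([*M,193.5],np.radians(10.9),s))
E
```

```text
50 [213.1 185.3] lever top [210.  149.2]
53 [213.2 186.5] lever top [210.  150.5]
56 [213.3 187.8] lever top [210.1 151.9]
59 [213.4 189. ] lever top [210.2 153.2]
(array([  0.2,  70.3, -56.1]), array([ 0.013,  0.   , -0.   ]), np.float64(10.9))
```

step_arm([
  [255,[0,12,-10],[0.007,0,0]],
  [255,[0,30,-24],[0.013,0,0]],
  [255,[0,50,-40],[0.013,0,0]],
  [255,[0,63,-50],[0.013,0,0]],
  [255,[0,69,-55],[0.013,0,0]],
  [255,[0,70,-56],[0.013,0,0]],
  [255,[0,70,-56],[0.013,0,0]],
])

```text
clock: 12.9
tcp_pos: [573.8, 12.7, 193.5]
tool_rot: [0.545, 0.45, 0.545, -0.451]
contact_force: [-0.6, -0.1, -1.5]
width: 21.3
```

```bash
python3 - <<'E'
from h import *
s=bot.state(); print(s["clock"],s["tcp_pos"].round(1),s["width"],delta([574.3,13.3,151],np.radians(10.9),s))
p=imaging.read_camera("wrist")
im=cv2.cvtColor(p["pixels"],cv2.COLOR_RGB2BGR)
cv2.imwrite("pics/w7.png",cv2.resize(im[60:240,180:330],None,fx=3.3,fy=3.3,interpolation=cv2.INTER_CUBIC))
u=np.array([-np.sin(np.radians(10.9)),np.cos(np.radians(10.9)),0])
for k in(85,60,40,20): print(k,((proj(p,np.array([574.3,13.3,110])+k*u)-[180,60])*3.3).round())
E
```

```text
12.9 [573.8  12.7 193.5] 21.347214661128035 (array([42.5,  0.6, -0.5]), array([-0.   ,  0.   ,  0.001]), np.float64(10.9))
85 [245. 130.]
60 [245. 228.]
40 [245. 302.]
20 [245. 373.]
```

View pics/w7.png

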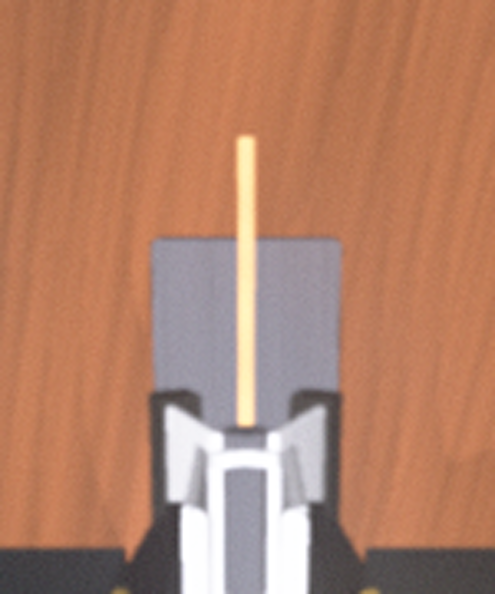

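The edge stripe (column 246 in the crop) runs straight up the middle between the lips (columns 202 and 290) and parallel to them. I'll go straight down, slowly.

step_arm([
  [255,[5,0.3,0],[0,0,0]],
  [255,[11,0.3,0],[0,0,0]],
  [255,[17,0.3,0],[0,0,0]],
  [255,[23,0.3,0],[0,0,0]],
  [255,[28,0.3,0],[0,0,0]],
  [255,[33,0.3,0],[0,0,0]],
  [255,[37,0.3,0],[0,0,0]],
  [255,[40,0.3,0],[0,0,0]],
  [255,[42,0.3,0],[0,0,0]],
  [255,[42,0.3,0],[0,0,0]],
  [255,[42,0.3,0],[0,0,0]],
])

```text
clock: 14.05
tcp_pos: [574.5, 13.0, 151.9]
tool_rot: [0.545, 0.45, 0.545, -0.45]
contact_force: [1.2, 0.5, -1.4]
width: 21.8
```

```bash
python3 - <<'E'
from h import *
s=bot.state(); print(s["clock"],s["tcp_pos"].round(1),s["width"],s["contact_force"].round(1),s["ft_torque"].round(2))
p=imaging.read_camera("wrist");sc=imaging.read_camera("scene")
R=rot(s["tool_rot"])
a=cv2.resize(p["pixels"][130:250,190:310],(480,480),interpolation=cv2.INTER_CUBIC)[:,:390]
c,r=proj(sc,[574.3,13.3,110]).astype(int); print(c,r)
b=cv2.resize(sc["pixels"][r-60:r+60,c-50:c+50],(400,480),interpolation=cv2.INTER_CUBIC)
cv2.imwrite("pics/f.png",cv2.cvtColor(np.hstack([a,b]),cv2.COLOR_RGB2BGR))
for h in(50,53,56): print(h,((proj(sc,s["tcp_pos"]+R.apply([h-3,24,1]))-[c-50,r-60])*4+[390,0]).round())
for n,q in(("scene","card_edge"),("scene","wide_card")):
    for d in spotter.mark_of(sc,q)[:2]: print(q,d["conf"],np.round(d["point"],1))
E
```

```text
14.05 [574.5  13.  151.9] 21.83138276973557 [ 1.2  0.5 -1.4] [-0.1   0.02 -0.01]
245 208
50 [598. 277.]
53 [599. 282.]
56 [599. 287.]
card_edge 0.74 [209.3 243.7]
wide_card 0.55 [251.  241.6]
```

View pics/f.png

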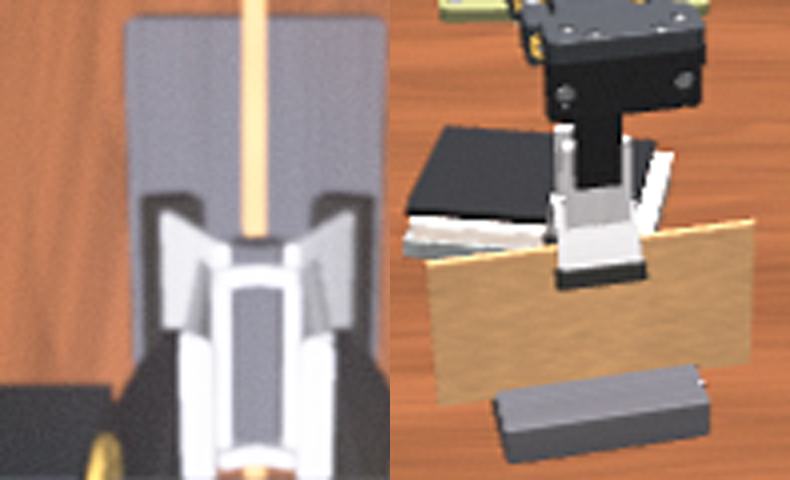

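The left half shows the card edge centred between the spread lips. The right half shows the near lip hanging in front of the card, its bottom at (601,283) and about 12 mm below the edge, at mid-card. The force readings are no more than noise plus the clip's weight, and the card is where it was. I'm handing in.

```bash
python3 -c "
from cell import bot
s=bot.state();print(s['width'],s['contact_force'],s['joint_velocities'].round(3));print(bot.job_done())"
```

```text
21.593054875771873 [ 0.26561861 -0.85544724 -0.64476821] [-0.    -0.002  0.     0.001  0.002 -0.   ]
the job is handed in; nothing more can be done
None
```

The big spring clip is squeezed fully open and held over the middle of the wide card's top edge, one jaw on each side. I handed the job in at about 14 s of the 42 s allowed, still gripping at 30 N.

**Last checks**
- **Opening:** the fingers read about 21.6 mm, which matches the 22 mm of a fully squeezed clip. While the clip was still on the counter the squeeze stopped at 25.7 mm, and it opened fully once lifted.
- **Position:** the lips hang about 12 mm below the edge, with the edge centred between them in the wrist view. The pivot barrel is about 15 mm above the edge.
- **Contact:** the force reading was 1–2 N, no more than the clip's weight and sensor noise. The card had not moved in the last picture, and nothing else was touched.

**Disagreement:** the network's triangulated card-edge point was about 8–11 mm off in x. I used the edge line and block corners measured in the wrist view instead. They agreed with each other, matched the card's 170 mm width (171 mm measured) and matched the scene picture.

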